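# Find the cylinder barrel that still holds its piston

### The arm

A 6-joint arm with a two-finger parallel gripper is mounted at the origin on a cart in front of the work surface, level with it; the furniture and walls round the work are solid. World frame = base frame: x ahead of the robot, y to its left, z up, the work surface at z = 0. Lengths are in m, angles in rad, forces in N, time in s.
With the tool pointing down it reaches from about 0.3 to 0.95 m from the base axis. Payload 3.1 kg.
Tool frame: the origin (TCP) lies on the centre line of the jaws, within the pads' length; the fingertips stand 8 mm ahead of it and the grasp point (between the pads) lies 11 mm behind it; z points along the fingers, y is the line along which they close (so a half turn about z gives the same grasp; the last joint's range is limited). The gripper opens to 85 mm and grips with 20 to 120 N. Pads are 22 mm wide; open, the fingers measure 114 mm over their backs; the gripper's body (76 mm by 85 mm) begins 54 mm behind the grasp point. The pads swing forward as they close: fully open they stand 13 mm farther back than shut.
Start: joints at [-1.179, 0.308, 1.634, -0, 1.2, -0.07], TCP at [0.278, -0.56, 0.211] pointing down, gripper open.
Joint ranges: [-3.06, 3.06], [-0.79, 1.96], [0.05, 2.63], [-1.19, 4.34], [0.05, 2.64], [-2.94, 2.94]. Speed limits (rad/s): [2.79, 2.79, 3.14, 3.14, 3.14, 3.14].

### API

Orientations are given as a unit quaternion [w, x, y, z].
In Python, from bench import manip gives the robot as it stands.
- The arm moves only by the tool move_arm, never from a script. Its argument "plan" is text: rows parted by semicolons, each of 6 numbers parted by spaces: the shift along the tool's x, y, z each as a share of 25 cm, from -1 to 1, then the turn, a rotation vector about the tool's x, y, z each as a share of 360 degrees, from -1 to 1. In form: tx ty tz wx wy wz; .... A call has 1 to 10 rows; each row is the pose to reach, as a shift and turn from the pose commanded when the call began, along the tool's axes at that moment, turning the shorter way round; what a row does not reach only later rows make up. A row lasts 1/12 s, in which the tool goes at most 41.7 mm and 7.16 degrees, less where a joint would pass 70% of its speed; a pose out of reach is approached as far as the arm can. A call with a number of a shift or a turn outside -1 to 1 is refused whole. A call with a gripper value outside its range is refused whole. "gripper" is the gripper command: -1 is shut, 1 is fully open, values between are in proportion, set as the call begins (left out, the last holds). The fingers move at their own pace and stop on an object; "grip_force" is the grip in N (left out, the last holds). Time passes only in rows, so rows that repeat a pose let the fingers close. It gives the time, the measured TCP pose, the force, the opening and the grip force at its end, in the units of the state.
- manip.sense(): the state, without advancing time (a new reading comes with each control period).
- manip.snapshot(name): name is "side" or "top" or "wrist"; returns a dict with "color" (480x640x3 uint8, blue, green, red), "z_map" (480x640 float32, m along the optical axis (not along the pixel's ray), 0 where there is no reading), "mtx" (3x3 intrinsics, pixels), "extrinsics" (4x4, takes a point from world to camera coordinates); the wrist camera has in their place "tool_from_camera" (4x4, takes a point from camera to tool coordinates, whose origin is the TCP and whose axes are the flange's). Camera axes: x right, y down, z forward; pixel columns grow to the right and rows downward; lengths in m; the calibration is good to about 2 mm. The wrist camera is an equidistant fisheye: a pixel r from the principal point sees the ray r / f radians off the axis. A picture is of the moment at which its call begins: read the wrist's pose just before it.
- manip.close_job(): hands the job in; it is judged then, once.
Trained networks look in the newest picture that a camera, given by its name, has taken for a name from the list of things; names that differ only in an ending like _2 or _b are one class to them, and where a whole thing is asked for, a point or a joint stands for the part that bears it (a point fixed in the world has none). Each returns a list of dicts, best first, with "p" (0 to 1); they miss things now and then, are a little off and sometimes report something else, mostly with a low value. They report only what shows in the picture. A call takes as long as a camera call. They do not tell look-alikes from the thing itself.
- manip.boxes_of(camera, label): "rect" ([left, top, width, height] in pixels, round what is visible of it).
- manip.outline_of(camera, label): "pixels" (480x640 bool, what is visible of it) and "rect" ([left, top, width, height] in pixels, round what is visible of it).
- manip.spot_point(camera, label): "point" ([row, column] in pixels: a listed point, or the origin of a listed thing).
The state is a dict: "t": time; "joint_pos": joint angles; "dq": joint speeds; "joint_efforts": joint torques, N m; "tool_pos": TCP position; "tcp_rot": TCP orientation; "wrist_force": force on the tool from outside, world axes, zero at the start; "torque": the same for the moment, N m; "grip_width": finger opening in m; "gripper_force": force on a finger pad.
Only numpy, scipy, OpenCV 4.12 (cv2) and the standard library are available. Lean on these libraries where they do the work, as an engineer would, in place of code of your own. Each camera call takes 0.05 s, during which the arm holds its last target. There are 200 camera calls.

### The job

Two cylinder barrels look alike, but one still has its steel piston inside and is heavier: lift each in turn and feel which it is. Lay the lighter one flat in a compartment of the grey tray (either one), its red end toward the tray's red bars, set down and not dropped, and let go; then hold the heavier one level over the middle of the steel dish, about 10 cm to 20 cm above the table, and finish while still holding it there. Leave the thread tape, the elbow fitting and the tee fitting where they are.

Things in the scene. Friction and masses are not known exactly. Their poses are not given: they have to be found in the camera images.
- barrel_1: sealed barrel 90 mm long, 44 wide, 40 high, lying flat: aluminium body, a red and a black end cap, 6 mm steel rod stub on the red end (included). One of the two (either) hides a piston and weighs 0.4 to 0.55 kg, the other 0.17 to 0.23 kg; they look the same. Origin: centre of the underside, midway along the 90 mm; x along it to the red end, z up. Red end starts roughly away from the robot
- barrel_2: the other barrel, the same in every visible way and in size, origin and axes; see barrel_1
- barrel_1_red_end (a point): centre of the flat red end face of barrel_1, 39 mm along its x from its origin and 20 mm above its underside
- barrel_2_red_end (a point): centre of the flat red end face of barrel_2, 39 mm along its x from its origin and 20 mm above its underside
- kit_tray: fixed grey tray, 112 mm (x) by 166 mm (y), rim 14 mm high, floor 4 mm; two black-floored compartments, centred 50 mm either side of its middle, and between them a 36 mm pocket with fixed washers and screws (up to 14 mm high). Red bars on the rim mark one end of the compartments. Origin: centre of the underside; x points to the red bars, z up
- slot_a (a point): the tray's +y compartment of the tray, a shallow pocket 102 mm long (along the tray's x) and 54 mm wide with a floor 4 mm and a rim 14 mm above the table; point at the centre of its floor, axes as the tray
- slot_b (a point): the tray's -y compartment of the tray, a shallow pocket 102 mm long (along the tray's x) and 54 mm wide with a floor 4 mm and a rim 14 mm above the table; point at the centre of its floor, axes as the tray
- dish: round stainless parts dish held to the table by its magnet, 111 mm across, 24 mm high; origin: centre of its underside
- thread_tape: small blue and white roll of thread tape, 54 mm across, 16 mm high, lying flat; bystander
- elbow_fitting: black push-in elbow fitting with a blue ring and a grey thread, 35 x 18 mm, 32 mm high; bystander
- tee_fitting: black and blue push-in tee fitting, 54 x 35 mm, 17 mm high; bystander
Not all that is in view belongs to the job. What is shaped like the dish but black is not meant.

How it is judged:
On the way, in this order (a step that is already met when the one before it is completed fails the run):
1. a barrel has been lifted clear of the table in the gripper (((height (world z) of barrel_1 above 0.03 m and contact force between barrel_1 and the fingers above 1 N) or (height (world z) of barrel_2 above 0.03 m and contact force between barrel_2 and the fingers above 1 N))), for 0.1 s.
2. the lighter barrel lies flat in a compartment, red end to the red bars, and is let go ((((horizontal distance between barrel_1 and slot_a below 0.014 m and z of barrel_1 in the frame of kit_tray below 0.009 m and angle between barrel_1's own z axis and vertical below 0.1 rad and angle between the x axis of barrel_1 and the x axis of kit_tray, either way round below 0.25 rad and x of barrel_1_red_end in the frame of kit_tray above 0 m and contact force between barrel_1 and kit_tray between 0.8 and 3.1 N and contact force between barrel_1 and the fingers below 0.1 N and linear speed of barrel_1 below 0.03 m/s) or (horizontal distance between barrel_1 and slot_b below 0.014 m and z of barrel_1 in the frame of kit_tray below 0.009 m and angle between barrel_1's own z axis and vertical below 0.1 rad and angle between the x axis of barrel_1 and the x axis of kit_tray, either way round below 0.25 rad and x of barrel_1_red_end in the frame of kit_tray above 0 m and contact force between barrel_1 and kit_tray between 0.8 and 3.1 N and contact force between barrel_1 and the fingers below 0.1 N and linear speed of barrel_1 below 0.03 m/s)) or ((horizontal distance between barrel_2 and slot_a below 0.014 m and z of barrel_2 in the frame of kit_tray below 0.009 m and angle between barrel_2's own z axis and vertical below 0.1 rad and angle between the x axis of barrel_2 and the x axis of kit_tray, either way round below 0.25 rad and x of barrel_2_red_end in the frame of kit_tray above 0 m and contact force between barrel_2 and kit_tray between 0.8 and 3.1 N and contact force between barrel_2 and the fingers below 0.1 N and linear speed of barrel_2 below 0.03 m/s) or (horizontal distance between barrel_2 and slot_b below 0.014 m and z of barrel_2 in the frame of kit_tray below 0.009 m and angle between barrel_2's own z axis and vertical below 0.1 rad and angle between the x axis of barrel_2 and the x axis of kit_tray, either way round below 0.25 rad and x of barrel_2_red_end in the frame of kit_tray above 0 m and contact force between barrel_2 and kit_tray between 0.8 and 3.1 N and contact force between barrel_2 and the fingers below 0.1 N and linear speed of barrel_2 below 0.03 m/s)))), for 0.2 s.
At the end, for the whole second after the job is handed in: Lighter barrel let go in a compartment: within 14 mm of its centre, flat, within 0.25 rad of its length, red end to the red bars, pressing on the tray with 0.8 to 3.1 N. Heavier one held still within 45 mm of over the dish's centre, underside 70 to 260 mm up, level within 0.2 rad (((horizontal distance between barrel_1 and dish below 0.045 m and height (world z) of barrel_1 between 0.07 and 0.26 m and angle between barrel_1's own z axis and vertical below 0.2 rad and contact force between barrel_1 and the fingers above 1 N and linear speed of barrel_1 below 0.03 m/s and ((horizontal distance between barrel_2 and slot_a below 0.014 m and z of barrel_2 in the frame of kit_tray below 0.009 m and angle between barrel_2's own z axis and vertical below 0.1 rad and angle between the x axis of barrel_2 and the x axis of kit_tray, either way round below 0.25 rad and x of barrel_2_red_end in the frame of kit_tray above 0 m and contact force between barrel_2 and kit_tray between 0.8 and 3.1 N and contact force between barrel_2 and the fingers below 0.1 N and linear speed of barrel_2 below 0.03 m/s) or (horizontal distance between barrel_2 and slot_b below 0.014 m and z of barrel_2 in the frame of kit_tray below 0.009 m and angle between barrel_2's own z axis and vertical below 0.1 rad and angle between the x axis of barrel_2 and the x axis of kit_tray, either way round below 0.25 rad and x of barrel_2_red_end in the frame of kit_tray above 0 m and contact force between barrel_2 and kit_tray between 0.8 and 3.1 N and contact force between barrel_2 and the fingers below 0.1 N and linear speed of barrel_2 below 0.03 m/s))) or (horizontal distance between barrel_2 and dish below 0.045 m and height (world z) of barrel_2 between 0.07 and 0.26 m and angle between barrel_2's own z axis and vertical below 0.2 rad and contact force between barrel_2 and the fingers above 1 N and linear speed of barrel_2 below 0.03 m/s and ((horizontal distance between barrel_1 and slot_a below 0.014 m and z of barrel_1 in the frame of kit_tray below 0.009 m and angle between barrel_1's own z axis and vertical below 0.1 rad and angle between the x axis of barrel_1 and the x axis of kit_tray, either way round below 0.25 rad and x of barrel_1_red_end in the frame of kit_tray above 0 m and contact force between barrel_1 and kit_tray between 0.8 and 3.1 N and contact force between barrel_1 and the fingers below 0.1 N and linear speed of barrel_1 below 0.03 m/s) or (horizontal distance between barrel_1 and slot_b below 0.014 m and z of barrel_1 in the frame of kit_tray below 0.009 m and angle between barrel_1's own z axis and vertical below 0.1 rad and angle between the x axis of barrel_1 and the x axis of kit_tray, either way round below 0.25 rad and x of barrel_1_red_end in the frame of kit_tray above 0 m and contact force between barrel_1 and kit_tray between 0.8 and 3.1 N and contact force between barrel_1 and the fingers below 0.1 N and linear speed of barrel_1 below 0.03 m/s))))); the arm keeps its last pose, push and grip.
It fails at once if the roll of thread tape is moved by more than 3 cm (distance of thread_tape from where it was at the start of the episode above 0.03 m).
It fails at once if the elbow fitting is moved by more than 3 cm (distance of elbow_fitting from where it was at the start of the episode above 0.03 m).
It fails at once if the tee fitting is moved by more than 3 cm (distance of tee_fitting from where it was at the start of the episode above 0.03 m).
It fails at once if barrel_1 is dropped (falls free faster than 0.7 m/s, about 25 mm) (linear speed of barrel_1 above 0.7 m/s and contact force between barrel_1 and the fingers below 0.1 N).
It fails at once if barrel_2 is dropped (falls free faster than 0.7 m/s, about 25 mm) (linear speed of barrel_2 above 0.7 m/s and contact force between barrel_2 and the fingers below 0.1 N).
It also fails if it takes over 72 s, if anything falls off the work surface, if the arm or the gripper's body presses on something with over 40 N, if the wrist force passes 120 N, or if a joint passes its speed limit or range.

## Working session

There is one attempt and no reset: what is moved stays moved. The work goes in short steps, Python scripts to look and compute and a tool call to move; the robot and the scene stay as the last step left them, time stands still between calls to the robot, and variables do not carry over. Pictures are saved under pics/ and viewed, at most 10 in all, crops included, and the job is handed in when it is done.

Besides the shell and the picture viewer there is one more tool, called after ">>>" as a command line: name --argument value ..., lists and objects as JSON in quotes. move_arm: Moves the arm, as the interface text tells. Its arguments: {"type":"object","properties":{"plan":{"type":"string"},"gripper":{"type":"number"},"grip_force":{"type":"number"}},"required":["plan"]}

```bash
mkdir -p pics; ls
cat > h.py <<'E'
import numpy as np, cv2
from bench import manip
def world(s,m):
    "pixels mask -> world points from depth"
    v,u=np.nonzero(m&(s['z_map']>0)); z=s['z_map'][v,u]
    p=np.linalg.inv(s['mtx'])@np.vstack([u,v,np.ones_like(u)])*z
    E=np.linalg.inv(s['extrinsics']); return (E[:3,:3]@p).T+E[:3,3]
E
python3 - <<'E'
from h import *
for c in ['top','side']:
    s=manip.snapshot(c); cv2.imwrite(f'pics/{c}0.png',s['color'])
    print(c,s['mtx'].round(1).tolist())
    for l in ['barrel_1','kit_tray','dish','thread_tape','elbow_fitting','tee_fitting']:
        for o in manip.outline_of(c,l)[:4]:
            p=world(s,o['pixels']); 
            if len(p)<5: continue
            zt=np.percentile(p[:,2],95); 
            r=cv2.minAreaRect(p[p[:,2]>zt-.02][:,:2].astype(np.float32)*1000)
            print(l,round(o['p'],2),o['rect'],'zt',zt.round(3),np.round(r[0],0),np.round(r[1],0),round(r[2]))
    for l in ['barrel_1_red_end','slot_a','barrel_1','dish','kit_tray']:
        print(l,[(round(o['p'],2),np.round(o['point']).tolist()) for o in manip.spot_point(c,l)[:4]])
print(manip.sense())
E
```

```text
pics
top [[620.2, 0.0, 316.5], [0.0, 620.2, 243.0], [0.0, 0.0, 1.0]]
barrel_1 0.84 [364.8, 221.5, 38.9, 54.7] zt 0.044 [ 613. -212.] [91. 45.] 20
barrel_1 0.74 [372.8, 294.2, 35.0, 49.3] zt 0.044 [ 476. -225.] [44. 90.] 70
barrel_1 0.15 [344.8, 160.8, 23.5, 31.9] zt 0.021 [ 751. -166.] [33. 54.] 80
dish 0.98 [192.7, 292.3, 56.9, 58.3] zt 0.025 [469.  89.] [109. 109.] 1
dish 0.66 [274.4, 296.6, 57.6, 57.7] zt 0.025 [463. -64.] [109. 108.] 0
dish 0.27 [361.4, 222.0, 41.1, 51.3] zt 0.044 [ 613. -212.] [91. 45.] 20
thread_tape 0.68 [304.5, 158.1, 30.6, 31.5] zt 0.02 [758. -99.] [57. 53.] 18
elbow_fitting 0.57 [342.7, 162.1, 26.9, 32.4] zt 0.021 [ 755. -165.] [37. 61.] 78
elbow_fitting 0.47 [463.6, 263.9, 12.5, 13.2] zt 0.034 [ 562. -377.] [17. 31.] 57
tee_fitting 0.79 [342.4, 164.7, 24.3, 28.9] zt 0.021 [ 752. -165.] [35. 54.] 80
barrel_1_red_end [(0.83, [227.0, 371.0]), (0.75, [318.0, 388.0])]
slot_a [(0.9, [220.0, 195.0]), (0.85, [241.0, 241.0])]
barrel_1 [(0.64, [318.0, 389.0]), (0.55, [249.0, 383.0])]
dish [(0.95, [328.0, 304.0]), (0.84, [326.0, 225.0]), (0.32, [231.0, 217.0])]
kit_t
[... 1077 characters left out ...]
]
{'t': 1.2, 'joint_pos': array([-1.17868191e+00,  3.08048868e-01,  1.63380000e+00,  3.78120028e-06,
        1.19971112e+00, -6.97108204e-02]), 'dq': array([-0.00021635,  0.00148927,  0.00158737,  0.00040293, -0.00110354,
       -0.00096597]), 'joint_efforts': array([-1.11471749e-03, -4.15292215e+01, -2.77084064e+01, -3.37048250e-04,
        1.08803477e-03, -4.12862624e-07]), 'tool_pos': array([ 0.2784626 , -0.55954668,  0.2106039 ]), 'tcp_rot': array([1.58385970e-05, 9.73458090e-01, 2.28865347e-01, 4.36062826e-06]), 'wrist_force': array([-0.68927298, -0.01713229, -1.22227546]), 'torque': array([-0.00656502, -0.00365496, -0.02511017]), 'gripper_force': 0.0, 'grip_width': 0.08536138825105768}
```

Run:
```python
import cv2
a=cv2.imread('pics/top0.png')[130:370,160:500]
cv2.imwrite('pics/c0.png',cv2.resize(a,None,fx=2.3,fy=2.3,interpolation=cv2.INTER_CUBIC))
```

```text
(no output)
```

View pics/c0.png

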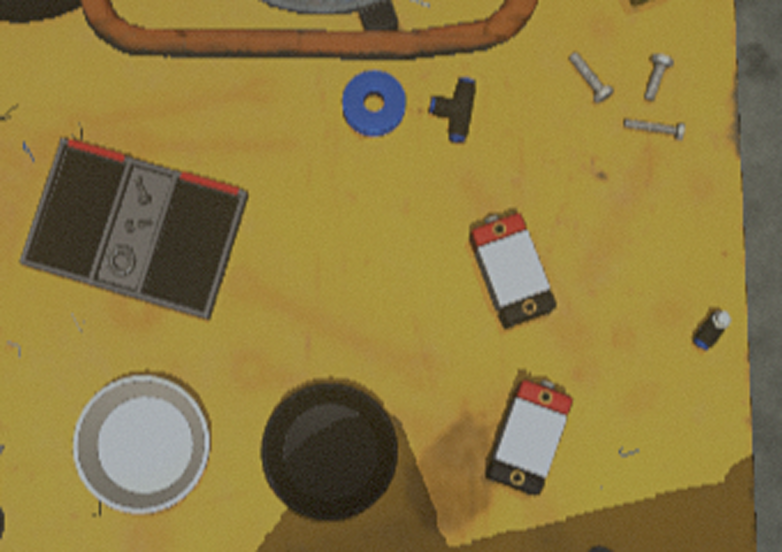

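View pics/side0.png

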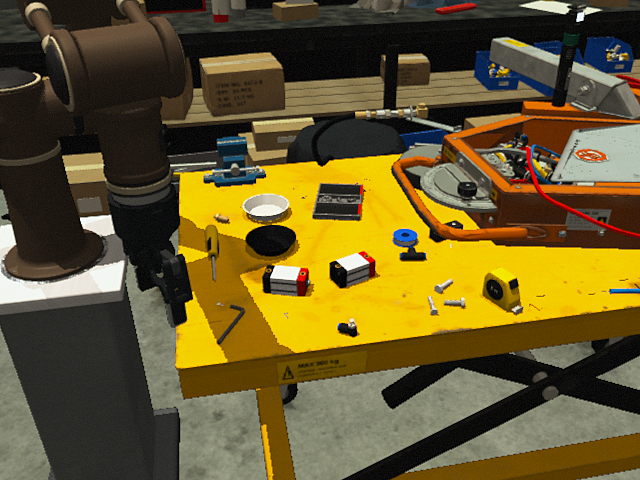

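The top crop shows the steel dish at (142,443), its black look-alike at (329,450), and the tray at (135,230) with its red bars at the top. The barrels are at (512,268) and (530,437), red ends up, away from the robot. In the side view the barrels are at (353,268) and (286,280).

Look-alikes in the top frame:
- **Dish:** steel at (222,323), black at (303,326). I choose the steel one.
- **Barrels:** (383,246) and (390,320). Both are wanted.

Next I measure the tray and the yaws.

Run:
```python
from h import *
s=manip.snapshot('top'); E=np.linalg.inv(s['extrinsics'])
def plane(uv,z):
    d=(E[:3,:3]@np.linalg.inv(s['mtx'])@np.c_[uv,np.ones(len(uv))].T).T
    return E[:3,3]+d*((z-E[2,3])/d[:,2])[:,None]
print('cam',E[:3,3].round(3))
hsv=cv2.cvtColor(s['color'],cv2.COLOR_BGR2HSV)
m=((hsv[...,1]<110)|(hsv[...,0]<12)|(hsv[...,0]>168)|(hsv[...,2]<90)).astype(np.uint8)
r=np.zeros_like(m); r[185:275,165:272]=m[185:275,165:272]; r=cv2.morphologyEx(r,cv2.MORPH_OPEN,np.ones((5,5)))
c=max(cv2.findContours(r,0,2)[0],key=cv2.contourArea)[:,0]
w=plane(c,.012)[:,:2]*1000
R=cv2.minAreaRect(w.astype(np.float32)); print('tray',R,'box',cv2.boxPoints(R).round().tolist())
for o in manip.outline_of('top','barrel_1')[:2]:
    b=o['pixels']; p=world(s,b); t=p[p[:,2]>.037]; R=cv2.minAreaRect(t[:,:2].astype(np.float32)*1000); print('barrel',R, t[:,2].mean())
    v,u=np.nonzero(b&(hsv[...,1]>120)&((hsv[...,0]<10)|(hsv[...,0]>170))); print(' red',u.mean(),v.mean(),plane(np.c_[u,v],.04)[:,:2].mean(0).round(3))
for z in manip.spot_point('top','slot_a')[:2]: print('slot',plane(np.array([z['point'][::-1]]),.004).round(3))
a=s['color'][195:350,355:420]; cv2.imwrite('pics/b1.png',cv2.resize(a,None,fx=3.5,fy=3.5,interpolation=cv2.INTER_CUBIC))
```

```text
cam [ 0.435 -0.097  1.184]
tray ((647.8095703125, 100.56764221191406), (166.51719665527344, 114.15092468261719), 73.50682067871094) box [[569.0, 37.0], [679.0, 5.0], [726.0, 164.0], [617.0, 197.0]]
barrel ((474.4743347167969, -224.46876525878906), (44.194149017333984, 84.3075180053711), 69.66825866699219) 0.04078946430362924
 red 396.3397435897436 302.06410256410254 [ 0.505 -0.236]
barrel ((610.2176513671875, -212.25091552734375), (84.3265609741211, 44.26571273803711), 19.283987045288086) 0.04083659348583958
 red 375.986013986014 229.4055944055944 [ 0.641 -0.2  ]
slot [[0.626 0.052 0.004]]
slot [[0.674 0.147 0.004]]
```

View pics/b1.png

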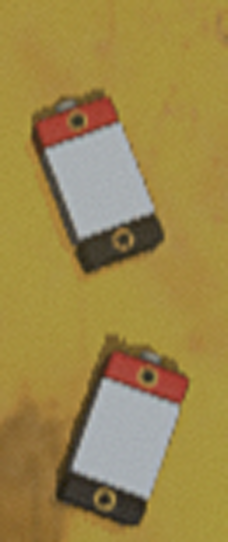

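The crop confirms both barrels lie flat. The far one's red cap is at (78,115) and the near one's at (148,372). I'll start with the far barrel.

```bash
cat > g.py <<'E'
import sys; from h import *
from scipy.spatial.transform import Rotation as R
def go(x,y,z,yaw):
    s=manip.sense(); q=s['tcp_rot']; r=R.from_quat([q[1],q[2],q[3],q[0]])
    T=R.from_euler('z',yaw,degrees=True)*R.from_euler('x',180,degrees=True)
    d=r.inv().apply(np.array([x,y,z])-s['tool_pos'])/.25
    w=(r.inv()*T).as_rotvec()/(2*np.pi)
    print(s['t'].__round__(2),s['tool_pos'].round(4),'F',s['wrist_force'].round(2),'M',s['torque'].round(3),'w',round(s['grip_width'],4),round(s['gripper_force'],1),'row',d.round(3),w.round(4), 'yaw',np.degrees(np.arctan2(*r.as_matrix()[1::-1,0])).round(2))
if __name__=='__main__': go(*map(float,sys.argv[1:]))
E
python3 g.py .613 -.2113 .12 19.3
```

```text
1.35 [ 0.2785 -0.5596  0.2106] F [0.47 0.3  0.08] M [-0.002 -0.032  0.001] w 0.0853 0.0 row [ 1.819 -0.651  0.362] [0.     0.     0.0199] yaw 26.46
```

>>> move_arm --plan "0.9 -0.32 0 0 0 0.01; 0.9 -0.32 0 0 0 0.01; 0.9 -0.32 0 0 0 0.01; 0.9 -0.32 0 0 0 0.01; 0.9 -0.32 0 0 0 0.01; 0.9 -0.32 0 0 0 0.01; 0.9 -0.32 0 0 0 0.01" --gripper 1 --grip_force 60

```text
t: 1.93
tool_pos: [0.4481, -0.3831, 0.2107]
tcp_rot: [-0.001, 0.98, 0.201, 0.001]
wrist_force: [-0.2, -1.0, -0.5]
grip_width: 0.0853
gripper_force: 0.0
```

```bash
python3 g.py .613 -.2113 .12 19.3
```

```text
1.93 [ 0.4481 -0.3831  0.2107] F [-0.19 -0.97 -0.5 ] M [-0.027  0.039  0.002] w 0.0853 0.0 row [ 0.876 -0.372  0.366] [-0.0002 -0.0005  0.0107] yaw 23.17
```

>>> move_arm --plan "0.876 -0.368 0.36 0 0 0.0105; 0.876 -0.368 0.36 0 0 0.0105; 0.876 -0.368 0.36 0 0 0.0105; 0.876 -0.368 0.36 0 0 0.0105; 0.876 -0.368 0.36 0 0 0.0105; 0.876 -0.368 0.36 0 0 0.0105; 0.876 -0.368 0.36 0 0 0.0105; 0.876 -0.368 0.36 0 0 0.0105; 0.876 -0.368 0.36 0 0 0.0105"

```text
t: 2.68
tool_pos: [0.61, -0.2182, 0.1203]
tcp_rot: [0.0, 0.986, 0.166, -0.001]
wrist_force: [-0.8, 0.0, -0.1]
grip_width: 0.0853
gripper_force: 0.0
```

```bash
python3 g.py .613 -.2113 .023 19.3
python3 - <<'E'
from h import *
s=manip.snapshot('wrist'); cv2.imwrite('pics/w1.png',s['color'])
E
```

```text
2.68 [ 0.61   -0.2182  0.1203] F [-0.78  0.05 -0.09] M [ 0.043 -0.025  0.022] w 0.0853 0.0 row [ 0.021 -0.022  0.389] [ 0.      0.0002 -0.0005] yaw 19.13
```

View pics/w1.png

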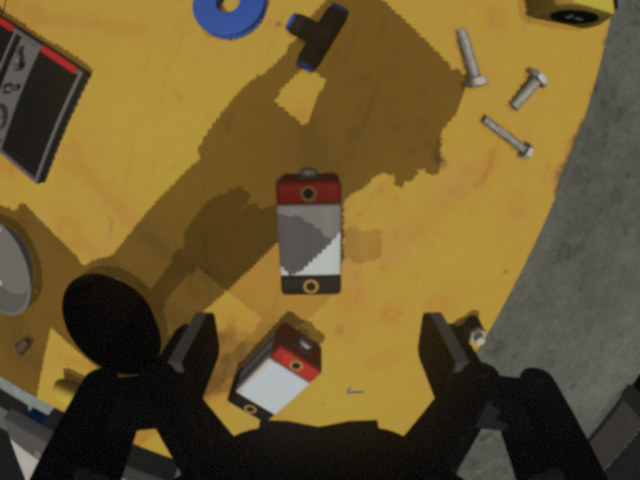

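The wrist view shows the far barrel square between the fingers, around (310,235), with the red end up. The near barrel is at (275,370). I'll descend and grip.

>>> move_arm --plan "0.021 -0.022 0.15 0 0 -0.0005; 0.021 -0.022 0.28 0 0 -0.0005; 0.021 -0.022 0.34 0 0 -0.0005; 0.021 -0.022 0.389 0 0 -0.0005; 0.021 -0.022 0.389 0 0 -0.0005; 0.021 -0.022 0.389 0 0 -0.0005"

```text
t: 3.23
tool_pos: [0.6134, -0.212, 0.0238]
tcp_rot: [0.0, 0.986, 0.167, 0.0]
wrist_force: [1.2, 0.7, -0.3]
grip_width: 0.0853
gripper_force: 0.0
```

>>> move_arm --plan "0 0 0 0 0 0; 0 0 0 0 0 0; 0 0 0 0 0 0; 0 0 0 0 0 0; 0 0 0 0 0 0; 0 0 0 0 0 0; 0 0 0 0 0 0; 0 0 0 0 0 0" --gripper -1 --grip_force 60

```text
t: 3.9
tool_pos: [0.6134, -0.2108, 0.0233]
tcp_rot: [-0.0, 0.986, 0.167, -0.0]
wrist_force: [-0.9, 0.8, -0.7]
grip_width: -0.0003
gripper_force: 0.0
```

```bash
python3 g.py .613 -.2113 .12 19.3
```

```text
3.9 [ 0.6134 -0.2108  0.0233] F [-0.92  0.81 -0.72] M [ 0.014 -0.008  0.023] w -0.0003 0.0 row [-0.002  0.001 -0.387] [-0.      0.     -0.0001] yaw 19.27
```

The gripper shut fully, so it missed. I'll look before doing anything else.

Run:
```python
from h import *
a=manip.snapshot('wrist')['color']; b=manip.snapshot('side')
s=cv2.resize(b['color'][180:340,220:440],None,fx=2,fy=2,interpolation=cv2.INTER_CUBIC)
out=np.zeros((480,800,3),np.uint8); out[:320,:440]=s[:, :440]; out[:270,440:]=cv2.resize(a,(360,270)); cv2.imwrite('pics/m1.png',out)
for o in manip.outline_of('side','barrel_1')[:3]: p=world(b,o['pixels']); print(o['p'],np.median(p,0).round(3),p.max(0).round(3))
```

```text
0.63 [ 0.602 -0.227  0.031] [ 0.666 -0.128  0.053]
0.63 [ 0.47  -0.238  0.033] [ 0.524 -0.138  0.042]
```

View pics/m1.png

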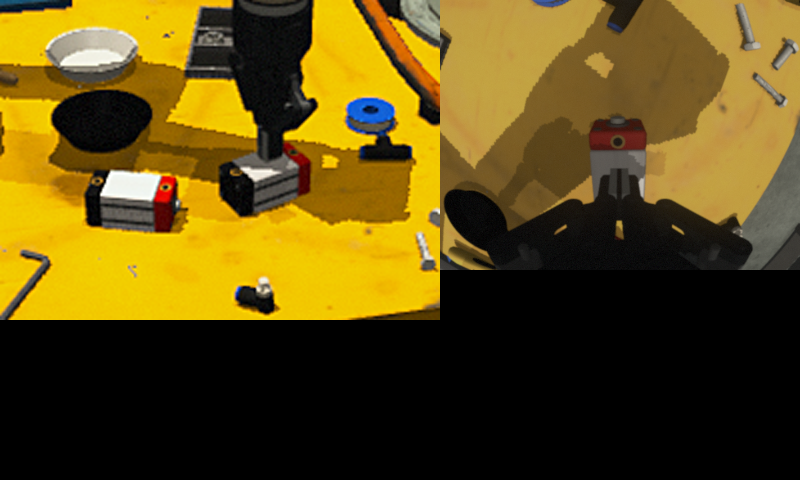

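The fingers shut just above the barrel, around (270,155) in the side crop, so the true tip height differs from what I assumed. I'll measure it from wrist and side depth.

Run:
```python
from h import *
from scipy.spatial.transform import Rotation as R
st=manip.sense(); s=manip.snapshot('wrist'); T=s['tool_from_camera']; q=st['tcp_rot']; Rw=R.from_quat([q[1],q[2],q[3],q[0]]).as_matrix()
K=s['mtx']; v,u=np.mgrid[0:480,0:640]; dx=(u-K[0,2])/K[0,0]; dy=(v-K[1,2])/K[1,1]; th=np.hypot(dx,dy)+1e-9
z=s['z_map']; rr=z*np.tan(th); P=np.stack([rr*dx/th,rr*dy/th,z],-1)
tool=P@T[:3,:3].T+T[:3,3]; W=tool@Rw.T+st['tool_pos']
print('T',T.round(3).tolist())
for n,(vv,uu) in {'table':(300,480),'table2':(60,300),'barrel top':(285,280),'finger L tip':(310,305),'fingerbase':(365,300)}.items(): print(n,W[vv,uu].round(3),tool[vv,uu].round(3))
b=manip.snapshot('side'); p=world(b,np.ones((480,640),bool)); i=(abs(p[:,0]-.613)<.03)&(abs(p[:,1]+.212)<.03)
h=p[i]; print(len(h)); print(np.histogram(h[:,2],bins=np.arange(0,.2,.01)))
for k in range(4,12): 
    j=h[(h[:,2]>k*.01)&(h[:,2]<k*.01+.01)]; print(k,j.mean(0).round(3) if len(j) else 0)
```

```text
T [[0.0, -0.946, -0.323, 0.083], [1.0, -0.0, 0.001, -0.001], [-0.001, -0.323, 0.946, -0.163], [0.0, 0.0, 0.0, 1.0]]
table [ 0.629 -0.308  0.001] [-0.017  0.097  0.023]
table2 [ 0.717 -0.164 -0.001] [ 0.113 -0.01   0.024]
barrel top [ 0.62  -0.19   0.039] [ 0.013 -0.018 -0.016]
finger L tip [ 0.621 -0.202  0.057] [ 0.01  -0.006 -0.034]
fingerbase [ 0.621 -0.201  0.093] [ 0.011 -0.007 -0.07 ]
3101
(array([ 91,  92,  97, 326,  79,  52,  57,  52,  46, 100,  55,  85,  85,
        73, 102,  50,  11,  35,  39]), array([0.  , 0.01, 0.02, 0.03, 0.04, 0.05, 0.06, 0.07, 0.08, 0.09, 0.1 ,
       0.11, 0.12, 0.13, 0.14, 0.15, 0.16, 0.17, 0.18, 0.19]))
4 [ 0.614 -0.217  0.042]
5 [ 0.61  -0.219  0.055]
6 [ 0.61  -0.221  0.065]
7 [ 0.61  -0.22   0.074]
8 [ 0.606 -0.217  0.086]
9 [ 0.607 -0.216  0.095]
10 [ 0.604 -0.215  0.105]
11 [ 0.602 -0.217  0.114]
```

>>> move_arm --plan "0 0 -0.16 0 0 0; 0 0 -0.3 0 0 0; 0 0 -0.3 0 0 0; 0 0 -0.3 0 0 0"

```text
t: 4.48
tool_pos: [0.6163, -0.2121, 0.1019]
tcp_rot: [0.002, 0.986, 0.167, 0.003]
wrist_force: [-0.1, 0.8, -0.1]
grip_width: 0.0003
gripper_force: 0.0
```

```bash
cat > wr.py <<'E'
from h import *
from scipy.spatial.transform import Rotation as R
def wrist():
    st=manip.sense(); s=manip.snapshot('wrist'); T=s['tool_from_camera']; q=st['tcp_rot']; Rw=R.from_quat([q[1],q[2],q[3],q[0]]).as_matrix()
    K=s['mtx']; v,u=np.mgrid[0:480,0:640]; dx=(u-K[0,2])/K[0,0]; dy=(v-K[1,2])/K[1,1]; th=np.hypot(dx,dy)+1e-9
    z=s['z_map']; rr=z*np.tan(th); P=np.stack([rr*dx/th,rr*dy/th,z],-1)
    tool=P@T[:3,:3].T+T[:3,3]; return st,s,tool,tool@Rw.T+st['tool_pos']
E
cat > tips.py <<'E'
from wrist import *
E
python3 - <<'E'
from wr import *
st,s,t,W=wrist(); ok=s['z_map']>0
m=ok&(abs(t[...,1])<.06)&(abs(t[...,0])<.03)&(t[...,2]<.03)
print(st['tool_pos'].round(4),st['grip_width'],m.sum()); p=t[m]
print(np.histogram(p[:,2],bins=np.arange(-.08,.031,.005)))
j=p[np.argsort(-p[:,2])][:30]; print(j[::5].round(3))
b=manip.snapshot('side'); p=world(b,np.ones((480,640),bool)); x,y,_=st['tool_pos']; h=p[(abs(p[:,0]-x)<.03)&(abs(p[:,1]-y)<.03)&(p[:,2]>.048)]
print('side lowest z rel TCP',np.sort(h[:,2]-st['tool_pos'][2])[[0,3,10,20,40]].round(3))
E
```

```text
[ 0.6163 -0.2121  0.1019] 0.00026386247864025147 49778
(array([4615, 2557, 1902,  708,  789,  414,  508,  472,  446,  372,  282,
         35,    0,    0,    0,    0,    0,    0,    0,    0,    0,    0]), array([-8.0000000e-02, -7.5000000e-02, -7.0000000e-02, -6.5000000e-02,
       -6.0000000e-02, -5.5000000e-02, -5.0000000e-02, -4.5000000e-02,
       -4.0000000e-02, -3.5000000e-02, -3.0000000e-02, -2.5000000e-02,
       -2.0000000e-02, -1.5000000e-02, -1.0000000e-02, -5.0000000e-03,
        6.9388939e-17,  5.0000000e-03,  1.0000000e-02,  1.5000000e-02,
        2.0000000e-02,  2.5000000e-02,  3.0000000e-02]))
[[ 0.009  0.003 -0.022]
 [ 0.01  -0.001 -0.024]
 [ 0.01  -0.007 -0.024]
 [ 0.01  -0.006 -0.024]
 [ 0.01  -0.003 -0.025]
 [ 0.01   0.003 -0.025]]
side lowest z rel TCP [0.016 0.018 0.02  0.024 0.027]
```

>>> move_arm --plan "0 0 0 0 0 0; 0 0 0 0 0 0; 0 0 0 0 0 0; 0 0 0 0 0 0; 0 0 0 0 0 0" --gripper 0.1

```text
t: 5.0
tool_pos: [0.6131, -0.2107, 0.0976]
tcp_rot: [-0.0, 0.986, 0.167, -0.001]
wrist_force: [-0.4, 0.0, -0.6]
grip_width: 0.0469
gripper_force: 0.0
```

```bash
python3 - <<'E'
from wr import *
st,s,t,W=wrist(); ok=s['z_map']>0
m=ok&(abs(t[...,1])<.06)&(abs(t[...,0])<.03)&(t[...,2]<.03)
print(st['tool_pos'].round(4),st['grip_width'])
for sg in (1,-1):
    p=t[m&(t[...,1]*sg>.018)]; j=p[np.argsort(-p[:,2])][:30]; print(j[::6].round(3))
b=manip.snapshot('side'); p=world(b,np.ones((480,640),bool)); x,y,_=st['tool_pos']; h=p[(abs(p[:,0]-x)<.04)&(abs(p[:,1]-y)<.05)&(p[:,2]>.055)]
print('side',np.sort(h[:,2]-st['tool_pos'][2])[[0,3,10,20,40]].round(3))
# barrel top from wrist
b=(W[...,2]>.034)&(W[...,2]<.05)&(abs(W[...,0]-.613)<.07)&(abs(W[...,1]+.212)<.06)&ok
q=W[b]; print('barrel',cv2.minAreaRect(q[:,:2].astype(np.float32)*1000),q[:,2].mean())
E
python3 g.py .613 -.2113 -.012 19.3
```

```text
[ 0.6131 -0.2107  0.0976] 0.046870459936317097
[[-0.     0.023 -0.023]
 [-0.003  0.023 -0.024]
 [ 0.004  0.023 -0.024]
 [ 0.004  0.023 -0.024]
 [ 0.004  0.023 -0.025]]
[[-0.005 -0.024 -0.022]
 [-0.003 -0.024 -0.023]
 [ 0.004 -0.025 -0.024]
 [-0.006 -0.024 -0.024]
 [ 0.007 -0.024 -0.025]]
side [0.021 0.022 0.023 0.025 0.028]
barrel ((608.6001586914062, -211.0576629638672), (84.0472412109375, 44.462921142578125), 20.353914260864258) 0.039425516381269364
5.1 [ 0.6133 -0.2109  0.098 ] F [-1.13 -0.48  0.52] M [ 0.036 -0.006 -0.031] w 0.047 0.0 row [-0.002  0.001  0.44 ] [-0.0001  0.0001 -0.0001] yaw 19.26
```

The tips actually sit 23 mm behind the TCP, so I'll go down to TCP z = -0.010.

>>> move_arm --plan "0 0 0 0 0 0; 0 0 0 0 0 0; 0 0 0 0 0 0; 0 0 0.1 0 0 -0.001; 0 0 0.22 0 0 -0.001; 0 0 0.32 0 0 -0.001; 0 0 0.39 0 0 -0.001; 0 0 0.432 0 0 -0.001; 0 0 0.432 0 0 -0.001; 0 0 0.432 0 0 -0.001" --gripper 1

```text
t: 5.93
tool_pos: [0.6134, -0.2109, -0.0098]
tcp_rot: [-0.0, 0.985, 0.17, -0.0]
wrist_force: [0.5, -0.4, -0.5]
grip_width: 0.0853
gripper_force: 0.0
```

>>> move_arm --plan "0 0 0 0 0 0; 0 0 0 0 0 0; 0 0 0 0 0 0; 0 0 0 0 0 0; 0 0 0 0 0 0; 0 0 0 0 0 0; 0 0 0 0 0 0" --gripper -1 --grip_force 60

```text
t: 6.52
tool_pos: [0.6148, -0.2112, -0.0078]
tcp_rot: [0.0, 0.985, 0.17, 0.001]
wrist_force: [-0.7, 2.6, 5.0]
grip_width: 0.0429
gripper_force: 65.1
```

```bash
python3 g.py .613 -.2113 .08 19.3
```

```text
6.52 [ 0.6148 -0.2112 -0.0078] F [-0.68  2.63  4.98] M [0.332 0.129 0.015] w 0.0429 65.1 row [-0.006 -0.002 -0.351] [ 0.0002 -0.0003  0.0009] yaw 19.61
```

Gripped at 43 mm. Now I'll lift and weigh it.

>>> move_arm --plan "0 0 -0.05 0 0 0; 0 0 -0.13 0 0 0; 0 0 -0.23 0 0 0; 0 0 -0.33 0 0 0; 0 0 -0.4 0 0 0; 0 0 -0.4 0 0 0; 0 0 -0.4 0 0 0; 0 0 -0.4 0 0 0; 0 0 -0.4 0 0 0; 0 0 -0.4 0 0 0"

```text
t: 7.35
tool_pos: [0.6116, -0.2101, 0.0878]
tcp_rot: [-0.001, 0.985, 0.17, -0.002]
wrist_force: [0.6, 0.4, -4.7]
grip_width: 0.0431
gripper_force: 64.1
```

>>> move_arm --plan "0 0 0 0 0 0; 0 0 0 0 0 0; 0 0 0 0 0 0"

```text
t: 7.6
tool_pos: [0.6131, -0.2108, 0.0896]
tcp_rot: [-0.0, 0.985, 0.17, -0.0]
wrist_force: [-0.0, -0.2, -5.2]
grip_width: 0.0432
gripper_force: 64.1
```

```bash
python3 g.py .633 .0525 .12 -16.5
python3 - <<'E'
from wr import *
F=[]
for k in range(6): manip.snapshot('wrist'); x=manip.sense(); F.append(np.r_[x['wrist_force'],x['torque']])
print(np.mean(F,0).round(3),np.std(F,0).round(2))
E
```

```text
7.6 [ 0.6131 -0.2108  0.0896] F [-0.01 -0.18 -5.16] M [-0.041 -0.037  0.001] w 0.0432 64.1 row [ 0.428 -0.965 -0.121] [-1.000e-04  2.000e-04  1.003e-01] yaw 19.62
[ 1.820e-01  4.150e-01 -4.989e+00  1.100e-02 -2.700e-02  1.000e-03] [0.41 0.28 0.35 0.02 0.04 0.02]
```

About 5.0 N (0.51 kg), so the far barrel is the heavy one. I'll set it back down and take the near one.

>>> move_arm --plan "0 0 0.1 0 0 0; 0 0 0.2 0 0 0; 0 0 0.28 0 0 0; 0 0 0.34 0 0 0; 0 0 0.37 0 0 0; 0 0 0.385 0 0 0; 0 0 0.394 0 0 0; 0 0 0.394 0 0 0; 0 0 0.394 0 0 0; 0 0 0.394 0 0 0"

```text
t: 8.73
tool_pos: [0.615, -0.2115, -0.0068]
tcp_rot: [0.001, 0.985, 0.17, 0.001]
wrist_force: [0.3, 0.3, -5.1]
grip_width: 0.043
gripper_force: 64.3
```

>>> move_arm --plan "0 0 0 0 0 0; 0 0 0 0 0 0; 0 0 0 0 0 0; 0 0 0 0 0 0; 0 0 -0.12 0 0 0; 0 0 -0.28 0 0 0; 0 0 -0.4 0 0 0; 0 0 -0.4 0 0 0; 0 0 -0.4 0 0 0" --gripper 1

```text
t: 9.48
tool_pos: [0.6163, -0.2121, 0.0957]
tcp_rot: [0.002, 0.985, 0.17, 0.003]
wrist_force: [0.7, 0.4, -0.2]
grip_width: 0.0855
gripper_force: 0.0
```

```bash
python3 g.py .477 -.2255 .09 -20.3
```

```text
9.48 [ 0.6163 -0.2121  0.0957] F [ 0.65  0.38 -0.21] M [-0.032 -0.013 -0.032] w 0.0855 0.0 row [-0.543 -0.137  0.019] [ 0.0005 -0.0011  0.1109] yaw 19.62
```

>>> move_arm --plan "-0.532 -0.125 0 0 0 0.111; -0.532 -0.125 0 0 0 0.111; -0.532 -0.125 0 0 0 0.111; -0.532 -0.125 0 0 0 0.111; -0.532 -0.125 0 0 0 0.111; -0.532 -0.125 0 0 0 0.111; -0.532 -0.125 0 0 0 0.111; -0.532 -0.125 0 0 0 0.111; -0.532 -0.125 0 0 0 0.111; -0.532 -0.125 0 0 0 0.111"

```text
t: 10.32
tool_pos: [0.4775, -0.2259, 0.0913]
tcp_rot: [-0.0, 0.984, -0.176, -0.0]
wrist_force: [0.1, -0.2, -0.6]
grip_width: 0.0857
gripper_force: 0.0
```

```bash
python3 - <<'E'
from wr import *
st,s,t,W=wrist(); ok=s['z_map']>0
b=(W[...,2]>.034)&(W[...,2]<.05)&(abs(W[...,0]-.475)<.07)&(abs(W[...,1]+.225)<.06)&ok
q=W[b]; print('barrel',cv2.minAreaRect(q[:,:2].astype(np.float32)*1000),q[:,2].mean())
E
python3 g.py .477 -.2255 -.010 -20.3
```

```text
barrel ((471.90863037109375, -223.21005249023438), (44.41780090332031, 84.94320678710938), 69.80323791503906) 0.03937413041755637
10.37 [ 0.4777 -0.2259  0.0914] F [0.54 1.17 0.41] M [-0.054 -0.024  0.008] w 0.0857 0.0 row [-0.003 -0.001  0.406] [-0.      0.0001  0.0001] yaw -20.27
```

>>> move_arm --plan "0 0 0.12 0 0 0; 0 0 0.24 0 0 0; 0 0 0.34 0 0 0; 0 0 0.406 0 0 0; 0 0 0.406 0 0 0; 0 0 0.406 0 0 0; 0 0 0.406 0 0 0"

```text
t: 10.95
tool_pos: [0.4787, -0.2266, -0.0088]
tcp_rot: [0.0, 0.984, -0.176, 0.001]
wrist_force: [-0.2, -0.0, 1.7]
grip_width: 0.0854
gripper_force: 0.0
```

>>> move_arm --plan "0 0 0 0 0 0; 0 0 0 0 0 0; 0 0 0 0 0 0; 0 0 0 0 0 0; 0 0 0 0 0 0; 0 0 0 0 0 0; 0 0 0 0 0 0" --gripper -1

```text
t: 11.53
tool_pos: [0.4789, -0.2268, -0.0083]
tcp_rot: [0.0, 0.984, -0.177, 0.001]
wrist_force: [0.2, 0.1, 6.7]
grip_width: 0.0428
gripper_force: 63.2
```

>>> move_arm --plan "0 0 -0.05 0 0 0; 0 0 -0.13 0 0 0; 0 0 -0.23 0 0 0; 0 0 -0.33 0 0 0; 0 0 -0.44 0 0 0; 0 0 -0.44 0 0 0; 0 0 -0.44 0 0 0; 0 0 -0.44 0 0 0; 0 0 -0.44 0 0 0; 0 0 -0.44 0 0 0"

```text
t: 12.37
tool_pos: [0.4761, -0.2252, 0.0984]
tcp_rot: [-0.001, 0.984, -0.177, -0.002]
wrist_force: [0.7, 0.6, -1.9]
grip_width: 0.0433
gripper_force: 62.4
```

```bash
python3 g.py .6336 .0526 .10 -16.5
python3 - <<'E'
from wr import *
F=[]
for k in range(5): manip.snapshot('wrist'); x=manip.sense(); F.append(np.r_[x['wrist_force'],x['torque']])
print(np.mean(F,0).round(3))
E
```

```text
12.37 [ 0.4761 -0.2252  0.0984] F [ 0.66  0.64 -1.88] M [-0.002 -0.053  0.022] w 0.0433 62.4 row [ 0.204 -1.261 -0.006] [-0.0001  0.0006 -0.0107] yaw -20.34
[-3.970e-01 -5.200e-02 -2.084e+00 -1.000e-03 -3.000e-02  4.000e-03]
```

2.1 N, so this is the light one. Moving over slot_b.

>>> move_arm --plan "0.1 -0.63 0 0 0 -0.005; 0.1 -0.63 0 0 0 -0.005; 0.1 -0.63 0 0 0 -0.005; 0.1 -0.63 0 0 0 -0.005; 0.1 -0.63 0 0 0 -0.005; 0.1 -0.63 0 0 0 -0.005; 0.1 -0.63 0 0 0 -0.005"

```text
t: 13.2
tool_pos: [0.5554, -0.0871, 0.0999]
tcp_rot: [0.0, 0.987, -0.161, -0.001]
wrist_force: [-0.1, -0.1, -2.5]
grip_width: 0.0428
gripper_force: 62.7
```

>>> move_arm --plan "0.1 -0.6 0 0 0 -0.005; 0.1 -0.6 0 0 0 -0.005; 0.1 -0.6 0 0 0 -0.005; 0.1 -0.6 0 0 0 -0.005; 0.1 -0.6 0 0 0 -0.005; 0.1 -0.6 0 0 0 -0.005; 0.1 -0.6 0 0 0 -0.005; 0.1 -0.6 0 0 0 -0.005"

```text
t: 13.87
tool_pos: [0.6261, 0.0451, 0.0998]
tcp_rot: [0.0, 0.989, -0.147, -0.001]
wrist_force: [-0.2, -0.2, -3.6]
grip_width: 0.0429
gripper_force: 63.0
```

```bash
python3 - <<'E'
from wr import *
st,s,t,W=wrist(); cv2.imwrite('pics/w2.png',s['color'])
for l in ['slot_a','slot_b','kit_tray']:
  for o in manip.spot_point('wrist',l)[:2]:
    r,c=map(int,o['point']); print(l,round(o['p'],2),r,c,W[r,c].round(3))
E
python3 g.py .6336 .0526 -.004 -16.5
```

```text
slot_a 0.97 233 305 [0.667 0.038 0.129]
slot_a 0.67 233 174 [0.66  0.151 0.004]
slot_b 0.97 233 305 [0.667 0.038 0.129]
slot_b 0.67 233 174 [0.66  0.151 0.004]
kit_tray 0.75 230 237 [0.649 0.099 0.011]
14.07 [0.6269 0.0458 0.1003] F [-0.32 -0.31 -1.26] M [-0.021 -0.055  0.015] w 0.0429 63.0 row [ 0.018 -0.034  0.417] [ 0.     0.    -0.001] yaw -16.84
```

View pics/w2.png

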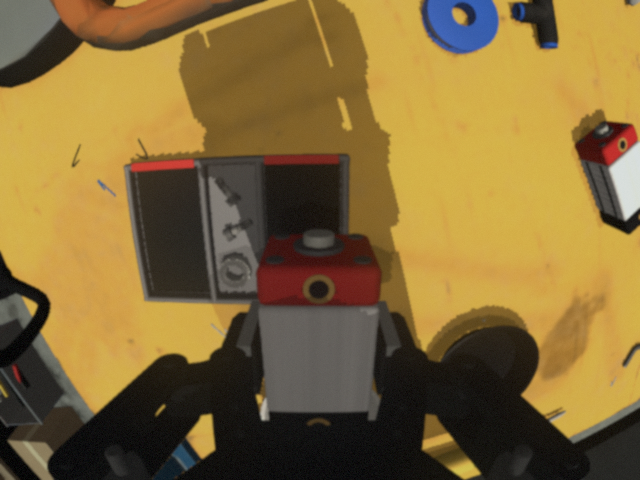

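The wrist view shows the light barrel held with its red end toward the red bars at (165,165) and (303,159). Slot_b is beneath it, around (305,225), and the tray position matches my estimate. I'll finish the shift and lower gently.

>>> move_arm --plan "0.02 -0.034 0.1 0 0 -0.001; 0.02 -0.034 0.2 0 0 -0.001; 0.02 -0.034 0.28 0 0 -0.001; 0.02 -0.034 0.33 0 0 -0.001; 0.02 -0.034 0.33 0 0 -0.001; 0.02 -0.034 0.36 0 0 -0.001; 0.02 -0.034 0.385 0 0 -0.001; 0.02 -0.034 0.4 0 0 -0.001; 0.02 -0.034 0.41 0 0 -0.001; 0.02 -0.034 0.41 0 0 -0.001"

```text
t: 14.9
tool_pos: [0.6345, 0.0538, -0.0022]
tcp_rot: [0.0, 0.99, -0.142, 0.0]
wrist_force: [0.0, 0.6, -2.1]
grip_width: 0.0434
gripper_force: 62.9
```

```bash
python3 g.py .6336 .0526 -.004 -16.5
```

```text
14.9 [ 0.6345  0.0538 -0.0022] F [ 0.03  0.64 -2.08] M [0.013 0.034 0.008] w 0.0434 62.9 row [-0.002  0.006  0.007] [ 0.     -0.      0.0003] yaw -16.38
```

>>> move_arm --plan "0 0.004 0.006 0 0 0; 0 0.004 0.01 0 0 0; 0 0.004 0.01 0 0 0; 0 0.004 0.01 0 0 0"

```text
t: 15.23
tool_pos: [0.6347, 0.0528, -0.0042]
tcp_rot: [-0.0, 0.99, -0.142, 0.0]
wrist_force: [-0.6, -0.6, -1.8]
grip_width: 0.0432
gripper_force: 63.0
```

```bash
python3 g.py .6336 .0526 -.004 -16.5
```

```text
15.23 [ 0.6347  0.0528 -0.0042] F [-0.59 -0.59 -1.82] M [-0.068 -0.054  0.034] w 0.0432 63.0 row [-0.004  0.002 -0.001] [-0.     -0.0001  0.0003] yaw -16.38
```

>>> move_arm --plan "0 0 0.004 0 0 0; 0 0 0.008 0 0 0; 0 0 0.008 0 0 0; 0 0 0.008 0 0 0"

```text
t: 15.57
tool_pos: [0.6346, 0.0528, -0.0043]
tcp_rot: [0.0, 0.99, -0.142, 0.0]
wrist_force: [-4.3, 0.2, 9.1]
grip_width: 0.043
gripper_force: 64.4
```

```bash
python3 g.py .6336 .0526 -.004 -16.5
```

```text
15.57 [ 0.6346  0.0528 -0.0043] F [-4.27  0.24  9.15] M [-0.12   0.596 -0.089] w 0.043 64.4 row [-0.004  0.002 -0.001] [ 0.     -0.      0.0003] yaw -16.38
```

The barrel is on the floor at the expected height. I'll ease the press and release.

>>> move_arm --plan "0 0 -0.006 0 0 0; 0 0 -0.006 0 0 0; 0 0 -0.006 0 0 0; 0 0 -0.006 0 0 0; 0 0 -0.006 0 0 0; 0 0 -0.006 0 0 0; 0 0 -0.006 0 0 0; 0 0 -0.006 0 0 0" --gripper 1

```text
t: 16.23
tool_pos: [0.6341, 0.0528, -0.0054]
tcp_rot: [0.0, 0.99, -0.142, -0.0]
wrist_force: [0.5, -0.4, -0.4]
grip_width: 0.0854
gripper_force: 0.0
```

>>> move_arm --plan "0 0 -0.1 0 0 0; 0 0 -0.25 0 0 0; 0 0 -0.42 0 0 0; 0 0 -0.42 0 0 0; 0 0 -0.42 0 0 0; 0 0 -0.42 0 0 0"

```text
t: 16.73
tool_pos: [0.6342, 0.0529, 0.1001]
tcp_rot: [-0.0, 0.99, -0.142, 0.0]
wrist_force: [-0.3, 0.9, 0.1]
grip_width: 0.0853
gripper_force: 0.0
```

```bash
python3 - <<'E'
from wr import *
st,s,t,W=wrist(); cv2.imwrite('pics/w3.png',s['color'])
b=(W[...,2]>.036)&(W[...,2]<.06)&(abs(W[...,0]-.634)<.09)&(abs(W[...,1]-.053)<.06)&(s['z_map']>0)
q=W[b]; print('barrel',cv2.minAreaRect(q[:,:2].astype(np.float32)*1000),np.percentile(q[:,2],[5,50,95]).round(4))
A=np.linalg.lstsq(np.c_[q[:,:2]-q[:,:2].mean(0),np.ones(len(q))],q[:,2],rcond=None)[0]; print('slope',A.round(4))
E
python3 g.py .613 -.2113 .09 19.3
```

```text
barrel ((628.1790161132812, 55.122554779052734), (44.37209701538086, 84.2838134765625), 73.74874114990234) [0.0419 0.0435 0.0446]
slope [-0.0052 -0.0004  0.0434]
16.78 [0.633  0.0528 0.0987] F [ 0.18  0.21 -0.47] M [-0.036 -0.022 -0.017] w 0.0853 0.0 row [0.221 1.036 0.035] [-0.      0.0004 -0.0991] yaw -16.38
```

View pics/w3.png

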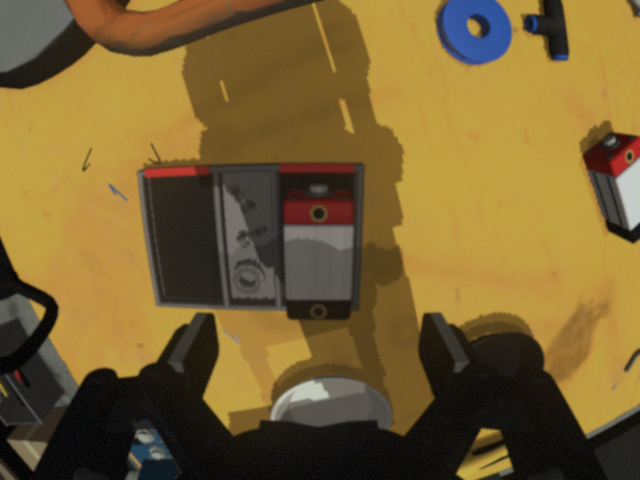

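The light barrel lies flat in slot_b at (318,255): top at 0.0435 m, about 3 mm off centre, red end at the bars. Now the heavy one.

>>> move_arm --plan "0.11 0.52 0 0 0 -0.05; 0.11 0.52 0 0 0 -0.05; 0.11 0.52 0 0 0 -0.05; 0.11 0.52 0 0 0 -0.05; 0.11 0.52 0 0 0 -0.05; 0.11 0.52 0 0 0 -0.05; 0.11 0.52 0 0 0 -0.05"

```text
t: 17.37
tool_pos: [0.6231, -0.0783, 0.0984]
tcp_rot: [-0.001, 1.0, 0.014, -0.001]
wrist_force: [-0.2, 0.2, 0.3]
grip_width: 0.0857
gripper_force: 0.0
```

```bash
python3 g.py .613 -.2113 .09 19.5
```

```text
17.37 [ 0.6231 -0.0783  0.0984] F [-0.19  0.22  0.35] M [-0.004  0.018 -0.032] w 0.0857 0.0 row [-0.055  0.531  0.033] [-0.0003  0.0003 -0.0497] yaw 1.6
```

>>> move_arm --plan "-0.055 0.525 0.03 0 0 -0.0497; -0.055 0.525 0.03 0 0 -0.0497; -0.055 0.525 0.03 0 0 -0.0497; -0.055 0.525 0.03 0 0 -0.0497; -0.055 0.525 0.03 0 0 -0.0497; -0.055 0.525 0.03 0 0 -0.0497; -0.055 0.525 0.03 0 0 -0.0497; -0.055 0.525 0.03 0 0 -0.0497; -0.055 0.525 0.03 0 0 -0.0497"

```text
t: 18.12
tool_pos: [0.6142, -0.2091, 0.0923]
tcp_rot: [-0.0, 0.985, 0.171, -0.0]
wrist_force: [0.0, -0.9, 0.6]
grip_width: 0.0854
gripper_force: 0.0
```

```bash
python3 - <<'E'
from wr import *
st,s,t,W=wrist()
b=(W[...,2]>.034)&(W[...,2]<.05)&(abs(W[...,0]-.613)<.07)&(abs(W[...,1]+.212)<.06)&(s['z_map']>0)
q=W[b]; print('barrel',cv2.minAreaRect(q[:,:2].astype(np.float32)*1000),q[:,2].mean())
E
python3 g.py .613 -.2113 -.009 19.5
```

```text
barrel ((608.4786987304688, -212.90281677246094), (86.25931549072266, 44.14950942993164), 19.55952262878418) 0.039439121008611126
18.17 [ 0.6142 -0.2095  0.0924] F [-0.41  0.79 -0.26] M [-0.029 -0.006  0.055] w 0.0854 0.0 row [-0.007  0.005  0.406] [-0.     -0.      0.0003] yaw 19.62
```

>>> move_arm --plan "-0.005 0.005 0.12 0 0 0; -0.005 0.005 0.24 0 0 0; -0.005 0.005 0.34 0 0 0; -0.005 0.005 0.406 0 0 0; -0.005 0.005 0.406 0 0 0; -0.005 0.005 0.406 0 0 0; -0.005 0.005 0.406 0 0 0"

```text
t: 18.75
tool_pos: [0.6144, -0.2128, -0.0079]
tcp_rot: [0.001, 0.985, 0.17, 0.001]
wrist_force: [0.1, 0.3, 0.3]
grip_width: 0.0854
gripper_force: 0.0
```

>>> move_arm --plan "0 0 0 0 0 0; 0 0 0 0 0 0; 0 0 0 0 0 0; 0 0 0 0 0 0; 0 0 0 0 0 0; 0 0 0 0 0 0; 0 0 0 0 0 0" --gripper -1 --grip_force 80

```text
t: 19.33
tool_pos: [0.6144, -0.2132, -0.0075]
tcp_rot: [0.0, 0.986, 0.169, 0.001]
wrist_force: [-0.4, -0.1, 5.3]
grip_width: 0.043
gripper_force: 83.6
```

>>> move_arm --plan "0 0 -0.06 0 0 0; 0 0 -0.15 0 0 0; 0 0 -0.27 0 0 0; 0 0 -0.4 0 0 0; 0 0 -0.52 0 0 0; 0 0 -0.56 0 0 0; 0 0 -0.56 0 0 0; 0 0 -0.56 0 0 0"

```text
t: 20.0
tool_pos: [0.6123, -0.2125, 0.13]
tcp_rot: [-0.0, 0.986, 0.169, -0.001]
wrist_force: [-0.3, 0.0, -4.8]
grip_width: 0.043
gripper_force: 83.0
```

```bash
python3 g.py .469 .089 .135 0
```

```text
20.0 [ 0.6123 -0.2125  0.13  ] F [-0.32  0.01 -4.83] M [ 0.051 -0.012 -0.026] w 0.043 83.0 row [-0.137 -1.328 -0.019] [-0.0001  0.0002  0.0542] yaw 19.51
```

>>> move_arm --plan "-0.07 -0.66 0 0 0 0; -0.07 -0.66 0 0 0 0; -0.07 -0.66 0 0 0 0; -0.07 -0.66 0 0 0 0; -0.07 -0.66 0 0 0 0; -0.07 -0.66 0 0 0 0; -0.07 -0.66 0 0 0 0"

```text
t: 20.58
tool_pos: [0.54, -0.0627, 0.1286]
tcp_rot: [-0.0, 0.985, 0.17, -0.002]
wrist_force: [1.3, 0.4, -5.5]
grip_width: 0.043
gripper_force: 87.4
```

>>> move_arm --plan "-0.068 -0.66 0 0 0 0; -0.068 -0.66 0 0 0 0; -0.068 -0.66 0 0 0 0; -0.068 -0.66 0 0 0 0; -0.068 -0.66 0 0 0 0; -0.068 -0.66 0 0 0 0; -0.068 -0.66 0 0 0 0; -0.068 -0.66 0 0 0 0; -0.068 -0.66 0 0 0 0; -0.068 -0.66 0 0 0 0"

```text
t: 21.42
tool_pos: [0.4711, 0.0855, 0.1307]
tcp_rot: [0.0, 0.986, 0.168, 0.0]
wrist_force: [0.6, -0.2, -4.4]
grip_width: 0.0426
gripper_force: 90.5
```

>>> move_arm --plan "0 0 0 0 0 0; 0 0 0 0 0 0; 0 0 0 0 0 0; 0 0 0 0 0 0"

```text
t: 21.75
tool_pos: [0.4705, 0.0865, 0.1308]
tcp_rot: [-0.0, 0.986, 0.169, 0.0]
wrist_force: [0.1, -0.1, -5.4]
grip_width: 0.0422
gripper_force: 90.5
```

```bash
python3 g.py .469 .089 .13 19.5
python3 - <<'E'
from h import *
s=manip.snapshot('side'); cv2.imwrite('pics/end.png',cv2.resize(s['color'][120:340,160:480],None,fx=2.4,fy=2.4,interpolation=cv2.INTER_CUBIC))
E
```

```text
21.75 [0.4705 0.0865 0.1308] F [ 0.11 -0.11 -5.36] M [ 0.004 -0.029  0.005] w 0.0422 90.5 row [-0.002 -0.011  0.003] [-0. -0. -0.] yaw 19.49
```

View pics/end.png

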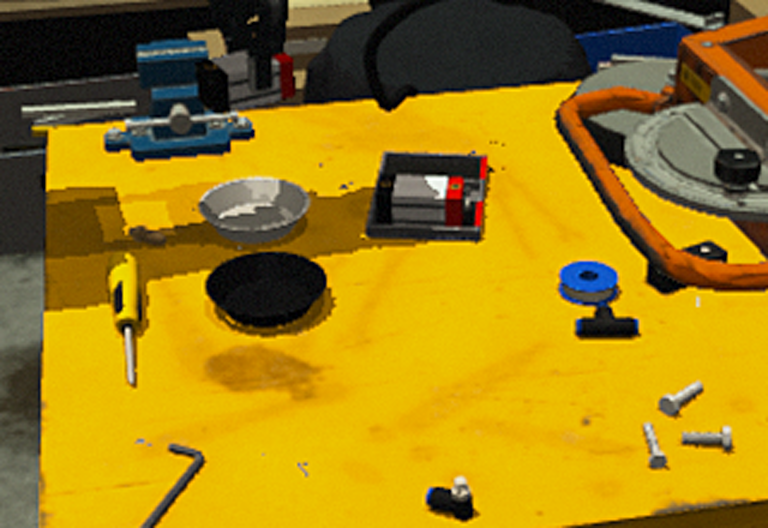

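The side view shows the heavy barrel held level around (255,75), above the steel dish at (255,210). The light one is in the tray at (430,198), and the bystanders haven't moved. I'll do a quick level and steadiness check before handing in.

Run:
```python
from wr import *
for k in range(2):
    st,s,t,W=wrist(); b=(abs(t[...,1])<.016)&(t[...,0]>.012)&(t[...,0]<.036)&(t[...,2]>-.05)&(t[...,2]<-.015)&(s['z_map']>0)
    q=W[b]; print(len(q),q.mean(0).round(4), np.linalg.lstsq(np.c_[q[:,:2]-q[:,:2].mean(0),np.ones(len(q))],q[:,2],rcond=None)[0].round(3),st['grip_width'],st['gripper_force'],np.abs(st['dq']).max())
```

```text
5678 [0.4936 0.0948 0.1778] [0.003 0.    0.178] 0.04265422389917089 90.50576090812683 0.004566702555187494
5672 [0.4936 0.0949 0.1778] [0.003 0.001 0.178] 0.04260354282175531 90.50541758537292 0.0033788607353898987
```

Level, still, and the underside is about 138 mm up.

```bash
python3 -c "
from bench import manip
print(manip.close_job())"
```

```text
the job is handed in; nothing more can be done
None
```

The job is handed in, with no verdict shown: the lighter barrel (2.1 N) is let go flat in slot_b with its red end to the bars, and the heavier one (5.0 N) is held level about 14 cm above the table over the steel dish.

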